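# Issue one specimen vial from the pedal feeder and bring up the next

### The job

At the vial feeder on the microscope bench, press the sprung pedal right down to its stop, without forcing it once it is there, and keep it down until the first vial has rolled off into the catch trough, then let the pedal come back up. Then twist the bar knob clockwise to its stop so that the second vial rolls down and waits behind the pedal's blade, and let the knob spring back. Only the first vial may end up in the trough, and do not knock over or shift the things standing around the feeder.

Things in the scene. Friction and masses are not known exactly. Their poses are not given: they have to be found in the camera images.
- feeder: Vial feeder fixed to the bench: black base plate (x -115..85, y -170..170, 12 mm thick) with a sloping aluminium chute. Origin on the bench top; x points from the pedal and knob side to the chute, y uphill along the chute, z up. Chute: inner x 2..68 mm, walls 20 mm high, falls 10 degrees from y 134 (floor 70 mm high) to y -92 (floor 30 mm high).
- trough (a point): Centre of the floor of the open catch trough below the chute's low end, 15 mm above the bench, axes as feeder; inside 66 mm (x) by 50 mm (y), walls up to 62 mm above the bench.
- gate_bridge (a point): Middle of the top of the cream bridge over the chute, 140 mm above the bench, axes as feeder; it is 90 mm (x) by 30 mm (y) and carries the steel gate that the knob lifts.
- pivot (a point): Centre of the pedal's hinge pin, 95 mm above the bench, axes as feeder. The steel pedal arm runs from it 80 mm towards -x (stepped 12 mm down) and, over the chute, 77 mm towards +x, where a hanging blade holds the first vial. On its tail, 60 mm from the pin towards -x, sits a flat square steel tread, 36 x 36 mm, free above, on an adjustable stud.
- pedal (a joint): Pedal hinge (rad): 0 up, 0.35 down at its stop; springs back. With the pedal up the tread's top lies 95 to 111 mm above the bench: set anew each time, not reported, feel for it. It sinks 20 mm, tilting and drifting under 5 mm. About 5 N at first, 9 N at the stop; over 30 N is forcing it. The blade frees the vial only in the last tenth; the vial rolls about 1 s.
- knob_centre (a point): On the knob's vertical axis, half-way up its grip bar, 121 mm above the bench, axes as feeder (does not turn with the knob). Plain steel disc of radius 19 mm with a bar on top, 38 mm long (along the feeder's x at rest), 14 mm thick, 30 mm high (106 to 136 mm above the bench), on a cream pillar of radius 21 mm; the bridge's side is 45 mm away towards +x.
- knob (a joint): Turn of the knob (rad): 0 at rest, grows clockwise seen from above, 1.0 at its stop; springs back by itself (0.04 N m at the start, 0.12 N m at the stop). It lifts the gate that holds the second vial, which comes free at about 0.8 and needs about a second to roll down.
- first_vial_mid (a point): Centre of the first (downhill) vial, an amber vial with a black screw cap, 28 mm in diameter and 60 mm long, 30 to 60 g, lying across the chute behind the pedal's blade. Lying in the trough its centre is 29 mm above the bench.
- second_vial_mid (a point): Centre of the second (uphill) vial, the same, held back by the knob's gate under the bridge. When it waits behind the pedal's blade its centre is at y about -14, z about 58 mm in the feeder's frame.
- dropper: Bystander: small amber dropper bottle, radius 18 mm, 75 mm high; origin at the centre of its underside.
- dish: Bystander: covered glass dish, 92 mm in diameter, 18 mm high; origin at the centre of its underside.
- slide_box: Bystander: grey slide box 85 x 100 x 35 mm; origin at the centre of its underside.

How it is judged:
By the outcome, as a careful person would: the job done as asked, in the order asked, and still so for the second after the job is handed in, with the robot touching nothing.
It also fails if it takes over 54 s, if anything falls off the work surface, if the arm or the gripper's body presses on something with over 40 N, if the wrist force passes 120 N, or if a joint passes its speed limit or range.

### The arm

A 6-joint arm with a two-finger parallel gripper is mounted at the origin on the work surface. World frame = base frame: x ahead of the robot, y to its left, z up, the work surface at z = 0. Lengths are in m, angles in rad, forces in N, time in s.
With the tool pointing down it reaches from about 0.325 to 0.9 m from the base axis. Payload 6.1 kg.
Tool frame: the origin (TCP) lies at the very end of the fingers, on their centre line; the grasp point (between the pads) lies 19 mm behind it; z points along the fingers, y is the direction in which the jaws open and shut (so a half turn about z gives the same grasp; the last joint's range is limited). The gripper opens to 87 mm and grips with 3 to 60 N. Pads are 19 mm wide; open, the fingers measure 117 mm over their backs; the gripper's body (75 mm by 190 mm) begins 51 mm behind the grasp point.
Start: joints at [1.034, 0.22, 1.526, -0, 1.395, -0.126], TCP at [0.25, 0.573, 0.223] pointing down, gripper open.
Joint ranges: [-2.98, 2.98], [-0.91, 2.08], [0.09, 2.57], [-1.24, 4.39], [0.2, 2.65], [-2.68, 2.68]. Speed limits (rad/s): [2.57, 2.57, 3.01, 3.14, 3.14, 3.14].

### API

Orientations are given as a unit quaternion [w, x, y, z].
In Python, from station import env gives the robot as it stands. The module is installed in compiled form; this text tells all that it offers.
- The arm moves only by the shell command python3 -m handwheel 'ROWS'. ROWS is JSON, a list of rows, each an object with "translation": the shift along the tool's x, y, z each as a share of 0.2 m, from -1 to 1, a list of three; "spin": the turn about the tool's z as a share of 90 degrees, from -1 to 1; "hand": the gripper's target within -1 to 1 (shut at 1, half-way at 0, fully open at -1). A call has 1 to 8 rows; each row shifts and turns the commanded pose from where the row before left it, along the tool's axes as they then stand; what a row does not reach is not made up. A row lasts 1/10 s, in which the tool goes at most 50 mm and 8.59 degrees, less where a joint would pass 70% of its speed; a pose out of reach is approached as far as the arm can. A call with a number of a shift or a turn outside -1 to 1 is refused whole. A call with a gripper value outside its range is refused whole. The fingers move at their own pace and stop on an object; the grip force is fixed at half the most. Time passes only in rows, so rows that do not move let the fingers close. It gives the time, the measured TCP pose, the force and the opening at its end, in the units of the state.
- env.sense(): the state, without advancing time (a new reading comes with each control period).
- env.snapshot(name): name is "side" or "top" or "wrist"; returns the picture (480x640x3 uint8, red, green, blue); there is no depth.
- env.get_calibration(name): a dict with "fx", "fy", "cx", "cy" (pixels), "k1" (the pictures are not rectified: a ray, as slopes to the right and down, at radius r is drawn at 1 + k1 r^2 times it, then the intrinsics apply), "R" (3x3) and "t" (3): a world point X has camera coordinates R X + t. Camera axes: x right, y down, z forward; pixel columns grow to the right and rows downward; lengths in m; the calibration is good to about 2 mm. A picture is of the moment at which its call begins: read the wrist's pose just before it. get_calibration takes no time and is no camera call; for the wrist camera it gives the pose at the moment of the call.
- env.job_done(): hands the job in, once; it reports no verdict.
Trained networks look in the newest picture that a camera, given by its name, has taken for a name from the list of things; names that differ only in an ending like _2 or _b are one class to them, and where a whole thing is asked for, a point or a joint stands for the part that bears it (a point fixed in the world has none). Each returns a list of dicts, best first, with "conf" (0 to 1); they miss things now and then, are a little off and sometimes report something else, mostly with a low value. They report only what shows in the picture. A call takes as long as a camera call.
- env.find_in(camera, target): "box" ([left, top, right, bottom] in pixels, round what is visible of it).
- env.landmark_of(camera, target): "xy" ([column, row] in pixels: a listed point, or the origin of a listed thing).
The state is a dict: "clock": time; "qpos": joint angles; "qvel": joint speeds; "joint_efforts": joint torques, N m; "position": TCP position; "ee_rot": TCP orientation; "ft_force": force on the tool from outside, world axes, zero at the start; "moment": the same for the moment, N m; "grip_width": finger opening in m.
Only numpy, scipy, OpenCV 4.12 (cv2) and the standard library are available. Lean on these libraries where they do the work, as an engineer would, in place of code of your own. Each camera call takes 0.05 s, during which the arm holds its last target.

## Working session

There is one attempt and no reset: what is moved stays moved. The work goes in short steps, Python scripts to look and compute and a shell command to move; the robot and the scene stay as the last step left them, time stands still between calls to the robot, and variables do not carry over. Pictures are saved under pics/ and viewed, and the job is handed in when it is done.

```bash
mkdir -p pics
cat > h.py <<'E'
import numpy as np, cv2
from station import env
def pic(c,n):
    im=env.snapshot(c); cv2.imwrite(f'pics/{n}.png',im[:,:,::-1]); return im
def ray(c,uv):
    k=env.get_calibration(c);R=np.array(k['R']);t=np.array(k['t'])
    d=np.array([(uv[0]-k['cx'])/k['fx'],(uv[1]-k['cy'])/k['fy']]);u=d.copy()
    for _ in range(30): u=d/(1+k['k1']*(u@u))
    return -R.T@t, R.T@np.array([u[0],u[1],1])
def atz(c,uv,z):
    o,d=ray(c,uv); return o+d*(z-o[2])/d[2]
def proj(c,X):
    k=env.get_calibration(c);p=np.array(k['R'])@np.array(X)+np.array(k['t']);u=p[:2]/p[2];u=u*(1+k['k1']*(u@u))
    return np.array([u[0]*k['fx']+k['cx'],u[1]*k['fy']+k['cy']])
E
python3 - <<'E'
from h import *
np.set_printoptions(precision=4,suppress=True)
s=env.sense();print(s)
H=dict(feeder=0,trough=.015,gate_bridge=.14,pivot=.095,knob_centre=.121,first_vial_mid=.06,second_vial_mid=.07,dropper=0,dish=0,slide_box=0)
for c in ['top','side','wrist']:
    pic(c,c+'0')
    for n,z in H.items():
        l=env.landmark_of(c,n)
        for q in l[:2]: print(c,n,round(q['conf'],2),np.round(q['xy']),atz(c,q['xy'],z))
E
```

```text
{'clock': 0.0, 'qpos': array([ 1.0339,  0.2212,  1.5276, -0.    ,  1.3947, -0.1261]), 'qvel': array([ 0.0007, -0.0002, -0.0003, -0.0008,  0.0014, -0.0008]), 'joint_efforts': array([ -0.0013, -49.4624, -38.7358,   0.0698,   0.0576,  -0.0002]), 'position': array([0.2493, 0.5725, 0.2214]), 'ee_rot': array([-0.0003,  0.204 ,  0.979 , -0.0009]), 'ft_force': array([ 0.0082, -0.3563, -0.9133]), 'moment': array([-0.0134,  0.0013, -0.0279]), 'grip_width': 0.08702682490130166}
top feeder 0.81 [274. 250.] [0.6037 0.1122 0.    ]
top trough 0.81 [334. 245.] [ 0.6016 -0.0113  0.015 ]
top gate_bridge 0.88 [231. 215.] [0.6457 0.1756 0.14  ]
top pivot 0.87 [282. 257.] [0.5713 0.0896 0.095 ]
top knob_centre 0.6 [216. 261.] [0.5669 0.2092 0.121 ]
top first_vial_mid 0.58 [282. 229.] [0.6335 0.0904 0.06  ]
top first_vial_mid 0.44 [378. 328.] [ 0.427 -0.081  0.06 ]
top second_vial_mid 0.67 [383. 328.] [ 0.4259 -0.0884  0.07  ]
top second_vial_mid 0.21 [329. 247.] [ 0.5878 -0.0007  0.07  ]
top dropper 0.58 [171. 272.] [0.5747 0.3278 0.    ]
top dish 0.74 [380. 329.] [ 0.426  -0.0901  0.    ]
top dish 0.74 [240. 344.] [0.4174 0.1902 0.    ]
top slide_box 0.79 [236. 343.] [0.4196 0.1986 0.    ]
side feeder 0.94 [270. 301.] [0.6001 0.1105 0.    ]
side trough 0.93 [311. 257.] [ 0.6006 -0.0063  0.015 ]
side gate_bridge 0.92 [217. 263.] [0.649  0.1724 0.14  ]
side pivot 0.63 [270. 300.] [0.5573 0.1504 0.095 ]
side pivot 0.57 [288. 277.] [0.5636 0.0969 0.095 ]
side first_vial_mid 0.6 [262. 272.] [0.6251 0.1008 0.06  ]
side first_vial_mid 0.28 [290. 273.] [0.5841 0.0712 0.06  ]
side second_vial_mid 0.87 [210. 290.] [0.6605 0.1909 0.07  ]
side second_vial_mid 0.71 [215. 263.] [0.6973 0.1459 0.07  ]
side dropper 0.89 [184. 406.] [0.5715 0.3443 0.    ]
side dish 0.65 [411. 281.] [ 0.4231 -0.0932  0.    ]
side dish 0.31 [183. 400.] [0.5798 0.3394 0.    ]
side slide_box 0.95 [316. 395.] [0.4195 0.1965 0.    ]
```

View pics/top0.png

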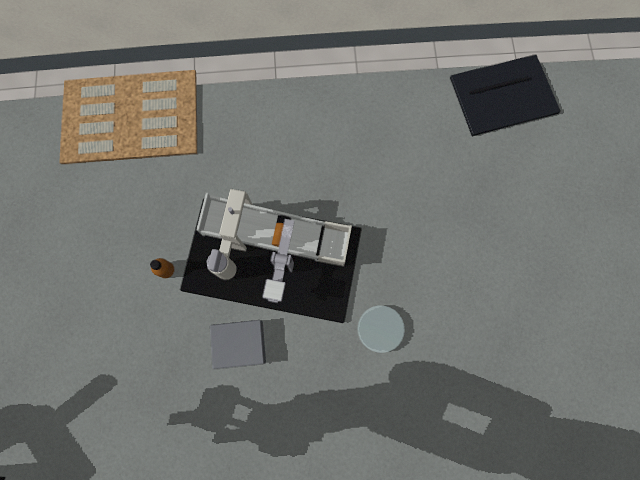

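View pics/side0.png

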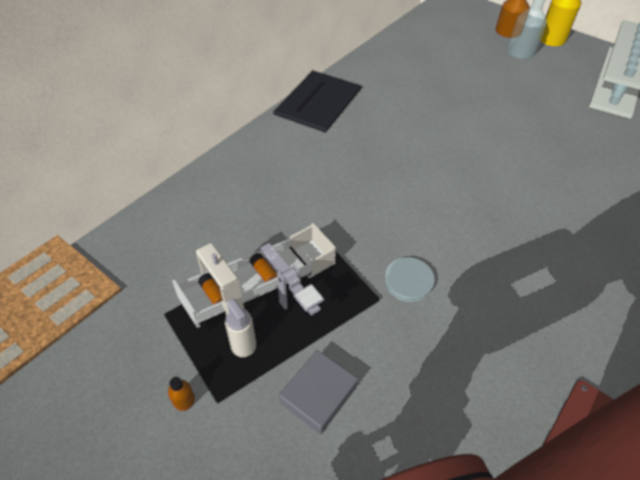

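View pics/wrist0.png

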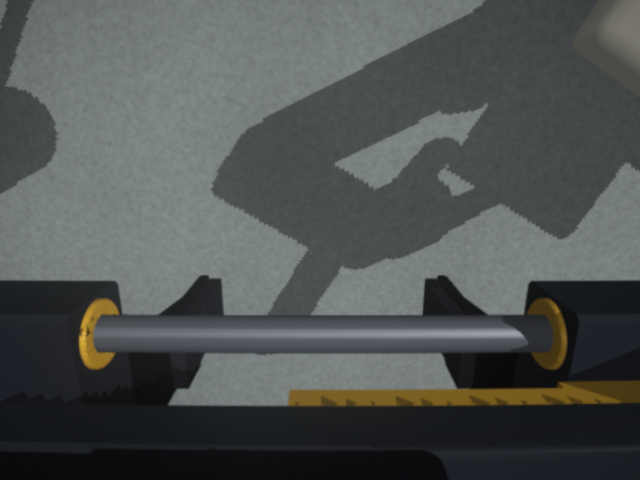

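The top view shows the tread at about (274,290), the knob at (216,260), the first vial at (279,231) and the base's near edge from (181,291) to (344,322). The side view agrees with this. I'll zoom in to refine the pose.

Run:
```python
import cv2
a=cv2.imread('pics/top0.png')[180:330,170:370];cv2.imwrite('pics/topz.png',cv2.resize(a,None,fx=4,fy=4,interpolation=cv2.INTER_CUBIC))
a=cv2.imread('pics/side0.png')[220:410,150:390];cv2.imwrite('pics/sidez.png',cv2.resize(a,None,fx=3.2,fy=3.2,interpolation=cv2.INTER_CUBIC)[:600])
```

```text
(no output)
```

View pics/topz.png

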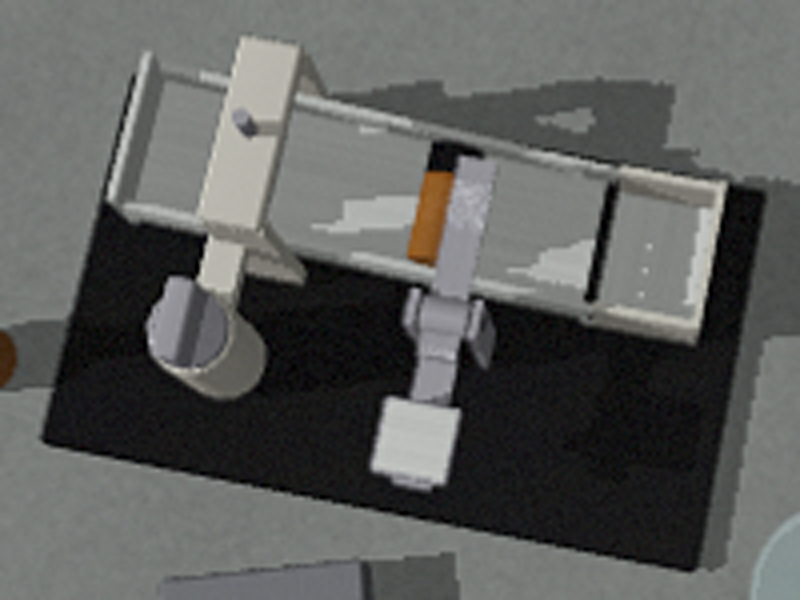

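View pics/sidez.png

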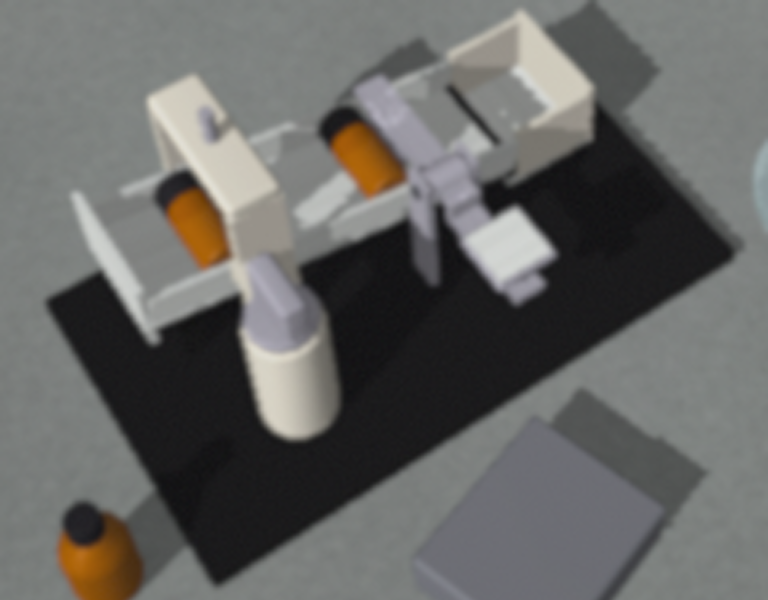

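Run:
```python
from h import *
from scipy.optimize import least_squares
np.set_printoptions(precision=4,suppress=True)
T=lambda u,v:np.array([u/4+170-.4,v/4+180-.4]); S=lambda u,v:np.array([u/3.2+150-.35,v/3.2+220-.35])
obs=[('top',T(43,440),(-.115,.17)),('top',T(695,570),(-.115,-.17)),('top',T(765,192),(.085,-.17)),
('side',S(217,585),(-.115,.17)),('side',S(740,250),(-.115,-.17)),('side',S(48,302),(.085,.17))]
P=[atz(c,u,.012)[:2] for c,u,_ in obs]
def f(p):
    c,s=np.cos(p[2]),np.sin(p[2]);R=np.array([[c,-s],[s,c]])
    return np.concatenate([R@np.array(o[2])+p[:2]-q for o,q in zip(obs,P)])
r=least_squares(f,[.6,.11,-.2]);p=r.x;print(p,np.degrees(p[2]),r.fun.reshape(-1,2)*1e3)
c,s=np.cos(p[2]),np.sin(p[2]);R=np.array([[c,-s],[s,c]])
np.save('fp.npy',p)
def loc(X): return R.T@(np.array(X)[:2]-p[:2])
def tri(a,b):
    o1,d1=ray('top',a);o2,d2=ray('side',b);A=np.c_[d1,-d2];t=np.linalg.lstsq(A,o2-o1,rcond=None)[0]
    x,y=o1+t[0]*d1,o2+t[1]*d2;return (x+y)/2,np.linalg.norm(x-y)
for n,a,b in [('tread',T(417,437),S(512,243)),('knobtop',T(180,322),S(282,293))]:
    X,e=tri(a,b);print(n,X,e,loc(X))
for z in(.095,.103,.111):X=atz('top',T(417,437),z);print(z,X,loc(X),atz('side',S(512,243),z))
for n,c,u,z in [('kn','top',(216,261),.121),('kbar','top',T(180,322),.136),('kbar','side',S(282,293),.136),('piv','top',(282,257),.095),('piv','side',(288,277),.095),('gate','top',(231,215),.14),('gate','side',(217,263),.14),('tr','top',(334,245),.015),('tr','side',(311,257),.015)]:
    X=atz(c,u,z);print(n,c,X,loc(X))
```

```text
[ 0.5981  0.1148 -0.2615] -14.98307802050944 [[-3.2468  3.1412]
 [-2.4401 -1.4903]
 [ 0.6393 -1.1194]
 [ 0.9094 -0.1965]
 [ 0.516  -0.9008]
 [ 3.6223  0.5659]]
tread [0.5097 0.107  0.1028] 0.002752869316680854 [-0.0833 -0.0304]
knobtop [0.5679 0.2101 0.1232] 0.0015235440314034043 [-0.0538  0.0842]
0.095 [0.5119 0.1084 0.095 ] [-0.0816 -0.0285] [0.5117 0.1027 0.095 ]
0.103 [0.5109 0.1076 0.103 ] [-0.0823 -0.0295] [0.5083 0.1066 0.103 ]
0.111 [0.51   0.1069 0.111 ] [-0.0831 -0.0305] [0.505  0.1106 0.111 ]
kn top [0.5672 0.2085 0.121 ] [-0.0541  0.0825]
kbar top [0.5662 0.2078 0.136 ] [-0.0548  0.0815]
kbar side [0.5606 0.2145 0.136 ] [-0.062   0.0866]
piv top [0.5705 0.09   0.095 ] [-0.0202 -0.0311]
piv side [0.564  0.0975 0.095 ] [-0.0284 -0.0255]
gate top [0.6464 0.1749 0.14  ] [0.0312 0.0705]
gate side [0.6488 0.173  0.14  ] [0.0339 0.0693]
tr top [ 0.6024 -0.0118  0.015 ] [ 0.0369 -0.1212]
tr side [ 0.6003 -0.0069  0.015 ] [ 0.0336 -0.117 ]
```

```bash
python3 -m handwheel '[{"translation":[0,0,0],"spin":-0.094,"hand":1},{"translation":[-0.15,-0.155,0],"spin":0,"hand":1},{"translation":[-0.15,-0.155,0],"spin":0,"hand":1},{"translation":[-0.15,-0.155,0],"spin":0,"hand":1},{"translation":[-0.15,-0.155,0],"spin":0,"hand":1},{"translation":[-0.15,-0.155,0],"spin":0,"hand":1},{"translation":[-0.15,-0.155,0],"spin":0,"hand":1},{"translation":[-0.15,-0.155,0],"spin":0,"hand":1}]'
cat >> h.py <<'E'
from scipy.spatial.transform import Rotation
np.set_printoptions(precision=4,suppress=True)
def go(t):
    s=env.sense();q=s['ee_rot'];R=Rotation.from_quat([q[1],q[2],q[3],q[0]])
    print('clk',s['clock'],'pos',s['position'],'toolx ang',np.degrees(np.arctan2(*R.as_matrix()[1::-1,0])),'F',s['ft_force'],'M',s['moment'],'w',s['grip_width'],'share',R.inv().apply(np.array(t)-s['position'])/.2)
E
python3 -c "
from h import *
go([.510,.107,.15]);print(np.load('fp.npy'))"
```

```text
clock: 2.45
position: [0.3965, 0.3073, 0.2228]
ee_rot: [0.0, 0.131, 0.991, 0.0]
ft_force: [1.3, 0.2, -0.2]
grip_width: 0.0308
clk 2.45 pos [0.3965 0.3073 0.2228] toolx ang 164.9372577874526 F [ 1.3074  0.1899 -0.1894] M [-0.0353 -0.0211  0.015 ] w 0.030774535172277517 share [-0.8079 -0.82    0.3641]
[ 0.5981  0.1148 -0.2615]
```

```bash
python3 -m handwheel '[{"translation":[-0.16,-0.162,0.02],"spin":0,"hand":1},{"translation":[-0.16,-0.162,0.02],"spin":0,"hand":1},{"translation":[-0.16,-0.162,0.02],"spin":0,"hand":1},{"translation":[-0.16,-0.162,0.02],"spin":0,"hand":1},{"translation":[-0.1,-0.1,0.02],"spin":0,"hand":1},{"translation":[0,0,0],"spin":0,"hand":1},{"translation":[0,0,0],"spin":0,"hand":1}]'
python3 -c "
from h import *
go([.510,.107,.15])
pic('wrist','w1');pic('top','t1')
for n in ['pedal','knob_centre','pivot','gate_bridge']:
  for c in ['wrist','top']: print(n,c,env.find_in(c,n)[:2],env.landmark_of(c,n)[:2] if n!='pedal' else '')
for z in (.095,.111):print(proj('wrist',[.510,.107,z]))
"
```

```text
clock: 3.15
position: [0.4999, 0.1256, 0.2024]
ee_rot: [-0.0, 0.132, 0.991, 0.0]
ft_force: [-0.2, -0.3, -0.3]
grip_width: 0.0008
clk 3.15 pos [0.4999 0.1256 0.2024] toolx ang 164.82085262559127 F [-0.1564 -0.2914 -0.2639] M [ 0.0174  0.0749 -0.0245] w 0.0008184933988570865 share [-0.0733 -0.0763  0.2621]
pedal wrist [{'box': [275.8, 221.6, 331.8, 280.3], 'conf': 0.79}] 
pedal top [{'box': [277.0, 219.8, 294.9, 269.5], 'conf': 0.58}] 
knob_centre wrist [{'box': [150.2, 191.2, 529.3, 403.9], 'conf': 0.57}] [{'xy': [477.1, 309.8], 'conf': 0.75}]
knob_centre top [{'box': [202.7, 190.2, 362.3, 321.0], 'conf': 0.55}] []
pivot wrist [{'box': [150.4, 189.5, 530.8, 401.6], 'conf': 0.65}] []
pivot top [{'box': [206.1, 188.7, 360.9, 322.3], 'conf': 0.69}] [{'xy': [282.0, 258.7], 'conf': 0.87}]
gate_bridge wrist [{'box': [152.9, 191.9, 527.5, 408.0], 'conf': 0.66}] [{'xy': [371.5, 96.8], 'conf': 0.18}]
gate_bridge top [{'box': [200.8, 188.7, 358.1, 320.4], 'conf': 0.68}] [{'xy': [230.6, 211.2], 'conf': 0.97}]
[299.7689 255.5677]
[298.4493 262.9902]
```

View pics/w1.png

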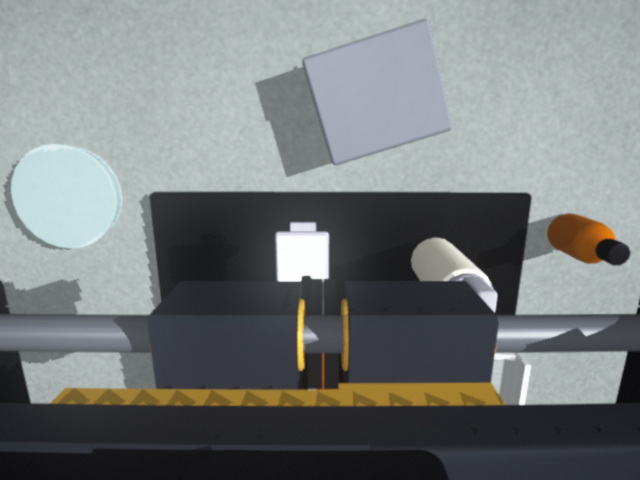

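Wrist view: the tread is centred at (302,257), the base's near corners are at (152,193) and (529,193), and the knob is partly hidden at about (475,290).

```bash
python3 -c "
from h import *
for z in (.095,.103,.111):print(atz('wrist',(302.3,256.7),z))
a=atz('wrist',(152.5,193),.012);b=atz('wrist',(529.5,193),.012);print(a,b,np.linalg.norm(a-b),np.degrees(np.arctan2(*(b-a)[1::-1])))
y=(b-a)[:2]/np.linalg.norm(b-a);x=np.array([y[1],-y[0]]);print('origin',(a+b)[:2]/2+.115*x)
print(atz('wrist',(477,310),.121))
go([.510,.107,.125])
"
```

```text
[0.5113 0.1085 0.095 ]
[0.5089 0.1096 0.103 ]
[0.5065 0.1106 0.111 ]
[ 0.4454 -0.0142  0.012 ] [0.5314 0.3067 0.012 ] 0.33224206549025836 74.99502203160276
origin [0.5995 0.1165]
[0.5688 0.213  0.121 ]
clk 3.95 pos [0.4999 0.1258 0.2025] toolx ang 164.9184605871655 F [-0.6773 -0.5104 -0.0292] M [ 0.0489 -0.0062  0.0055] w 0.00038324167851471434 share [-0.0732 -0.0778  0.3877]
```

```bash
python3 -m handwheel '[{"translation":[-0.073,-0.075,0],"spin":0,"hand":1},{"translation":[0,0,0.15],"spin":0,"hand":1},{"translation":[0,0,0.15],"spin":0,"hand":1},{"translation":[0,0,0.11],"spin":0,"hand":1},{"translation":[0,0,0],"spin":0,"hand":1},{"translation":[0,0,0],"spin":0,"hand":1}]'
```

```text
clock: 4.55
position: [0.5101, 0.1076, 0.1208]
ee_rot: [-0.0, 0.131, 0.991, -0.0]
ft_force: [-0.3, 0.3, -0.0]
grip_width: 0.0006
```

```bash
python3 -c "
from h import *
go([.510,.1075,.105])
"
```

```text
clk 4.55 pos [0.5101 0.1076 0.1208] toolx ang 164.91808773993935 F [-0.2963  0.2737 -0.0043] M [ 0.0105 -0.0352  0.005 ] w 0.0006424481964211927 share [ 0.0002 -0.0004  0.0788]
```

```bash
for i in 1; do python3 -m handwheel '[{"translation":[0,0,0.03],"spin":0,"hand":1},{"translation":[0,0,0.02],"spin":0,"hand":1},{"translation":[0,0,0],"spin":0,"hand":1}]'; done
```

```text
clock: 4.85
position: [0.5102, 0.1076, 0.1107]
ee_rot: [0.0, 0.131, 0.991, 0.0]
ft_force: [-0.0, 0.7, -0.4]
grip_width: 0.0007
```

```bash
python3 -m handwheel '[{"translation":[0,0,0.02],"spin":0,"hand":1},{"translation":[0,0,0],"spin":0,"hand":1}]'
```

```text
clock: 5.05
position: [0.5099, 0.1076, 0.1063]
ee_rot: [-0.0, 0.131, 0.991, -0.0]
ft_force: [0.2, 0.5, -0.3]
grip_width: 0.0008
```

```bash
python3 -m handwheel '[{"translation":[0,0,0.02],"spin":0,"hand":1},{"translation":[0,0,0],"spin":0,"hand":1}]'
```

```text
clock: 5.25
position: [0.5104, 0.1077, 0.1029]
ee_rot: [0.0, 0.131, 0.991, 0.0]
ft_force: [-0.7, 0.7, 7.3]
grip_width: 0.0003
```

```bash
python3 -m handwheel '[{"translation":[0,0,0.015],"spin":0,"hand":1},{"translation":[0,0,0.015],"spin":0,"hand":1},{"translation":[0,0,0.015],"spin":0,"hand":1},{"translation":[0,0,0.015],"spin":0,"hand":1},{"translation":[0,0,0],"spin":0,"hand":1}]'
```

```text
clock: 5.75
position: [0.5102, 0.1078, 0.0913]
ee_rot: [0.0, 0.131, 0.991, 0.0]
ft_force: [-3.6, -0.7, 9.0]
grip_width: 0.0007
```

```bash
python3 -m handwheel '[{"translation":[0,0,0.01],"spin":0,"hand":1},{"translation":[0,0,0],"spin":0,"hand":1}]'
```

```text
clock: 5.95
position: [0.5104, 0.1078, 0.0895]
ee_rot: [0.0, 0.131, 0.991, 0.0]
ft_force: [-4.6, 0.0, 9.4]
grip_width: 0.0003
```

```bash
python3 -m handwheel '[{"translation":[0,0,0.01],"spin":0,"hand":1},{"translation":[0,0,0],"spin":0,"hand":1}]'
```

```text
clock: 6.15
position: [0.5106, 0.1078, 0.0878]
ee_rot: [0.0, 0.131, 0.991, 0.0]
ft_force: [-3.7, 0.2, 10.0]
grip_width: 0.0001
```

```bash
python3 -m handwheel '[{"translation":[0,0,0.005],"spin":0,"hand":1},{"translation":[0,0,0],"spin":0,"hand":1}]'
```

```text
clock: 6.35
position: [0.5107, 0.1077, 0.0869]
ee_rot: [0.001, 0.131, 0.991, 0.0]
ft_force: [-4.0, -0.3, 9.2]
grip_width: 0.0002
```

```bash
python3 -m handwheel '[{"translation":[0,0,0.005],"spin":0,"hand":1},{"translation":[0,0,0],"spin":0,"hand":1}]'
```

```text
clock: 6.55
position: [0.5108, 0.1077, 0.0864]
ee_rot: [0.001, 0.131, 0.991, 0.0]
ft_force: [-4.7, 0.3, 13.0]
grip_width: 0.0002
```

```bash
python3 -m handwheel '[{"translation":[0,0,0.003],"spin":0,"hand":1},{"translation":[0,0,0],"spin":0,"hand":1}]'; python3 -c "
from h import *
pic('side','s2');pic('top','t2');print(env.sense()['ft_force'])
for c in ['side','top']: print([(q['conf'],proj(c,[0,0,0])[0]*0,q['xy'],) for q in env.landmark_of(c,'first_vial_mid')])
a=cv2.imread('pics/top0.png')
A=cv2.imread('pics/t2.png')[180:330,170:370];B=cv2.imread('pics/s2.png')[210:360,150:350]
cv2.imwrite('pics/c2.png',cv2.resize(np.vstack([A,B]),None,fx=2,fy=2))
"
```

```text
clock: 6.75
position: [0.5109, 0.1077, 0.0862]
ee_rot: [0.001, 0.131, 0.991, 0.0]
ft_force: [-7.2, -0.6, 15.4]
grip_width: 0.0004
[-6.7644 -1.0053 15.3436]
[]
[(0.8, np.float64(0.0), [336.1, 241.9])]
```

View pics/c2.png

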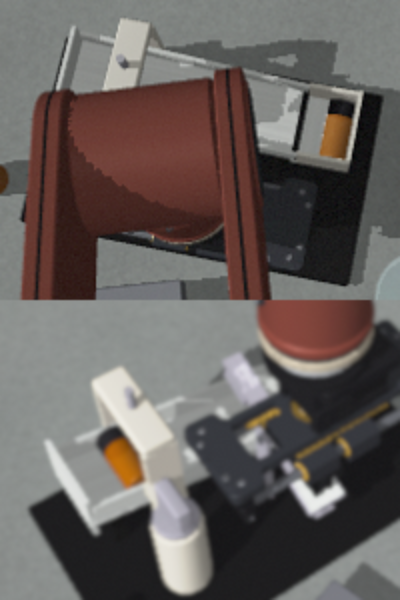

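The top view shows the first vial in the trough at (336,242). The side view shows the second still behind the gate. The force jump (9 to 15 N with no further travel) marks the pedal's stop, so I'm raising it now.

```bash
python3 -m handwheel '[{"translation":[0,0,-0.03],"spin":0,"hand":1},{"translation":[0,0,-0.04],"spin":0,"hand":1},{"translation":[0,0,-0.05],"spin":0,"hand":1},{"translation":[0,0,-0.1],"spin":0,"hand":1},{"translation":[0,0,-0.2],"spin":0,"hand":-0.2},{"translation":[0,0,-0.15],"spin":0,"hand":-0.2},{"translation":[0,0,0],"spin":0,"hand":-0.2},{"translation":[0,0,0],"spin":0,"hand":-0.2}]'; python3 -c "
from h import *
pic('wrist','w3');pic('side','s3')
for c in ['wrist','side']: print(env.landmark_of(c,'knob_centre'))
go([.568,.2105,.2])"
```

```text
clock: 7.75
position: [0.5104, 0.1076, 0.1984]
ee_rot: [0.001, 0.131, 0.991, 0.0]
ft_force: [-0.3, -0.8, -0.1]
grip_width: 0.0246
[{'xy': [501.6, 289.0], 'conf': 0.96}]
[{'xy': [236.4, 313.2], 'conf': 0.94}, {'xy': [183.6, 402.8], 'conf': 0.49}]
clk 7.95 pos [0.509  0.1075 0.1961] toolx ang 164.92248096587008 F [-0.3255  0.4067  0.2888] M [0.0129 0.0667 0.0329] w 0.04029511609683182 share [-0.151   0.5739 -0.0205]
```

View pics/w3.png

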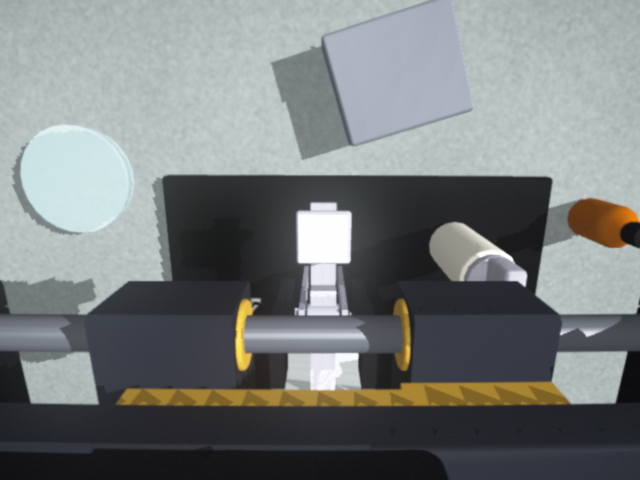

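View pics/s3.png

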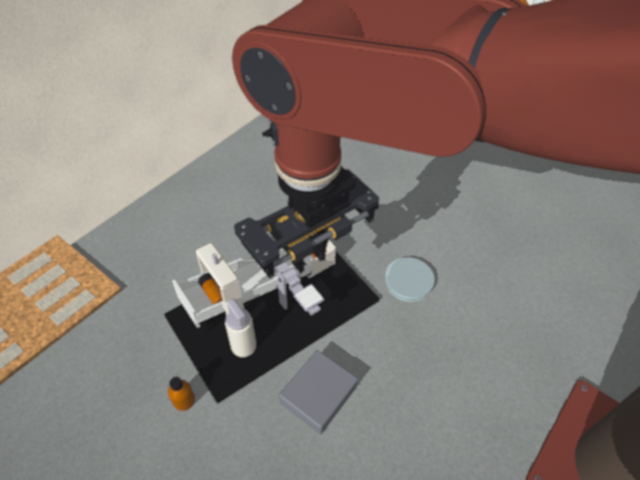

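The pedal is up again and the second vial is still held. Next I'll locate the knob.

```bash
python3 -c "
from h import *
print(atz('wrist',(501.6,289),.121),atz('side',(236.4,313.2),.121),atz('top',(216,261),.121))
p=np.load('fp.npy');c,s=np.cos(-.2618),np.sin(-.2618);R=np.array([[c,-s],[s,c]])
for X in ([.568,.2105],): print(R.T@(np.array(X)-p[:2]))
# bar end (-x_f end) corners top z=.136 if at knob
for X0 in ([.568,.2105],[.566,.214]):
  for d in ([-.019,-.007],[-.019,.007]): print(proj('wrist',[*(np.array(X0)+R@d),.136]))
"
python3 -c "
import cv2;a=cv2.imread('pics/w3.png')[200:300,400:560];cv2.imwrite('pics/w3z.png',cv2.resize(a,None,fx=5,fy=5,interpolation=2))"
```

```text
[0.5637 0.2102 0.121 ] [0.5674 0.2129 0.121 ] [0.5672 0.2085 0.121 ]
[-0.0538  0.0846]
[505.8561 275.1708]
[529.3804 275.1053]
[511.2685 270.5919]
[534.8395 270.5323]
```

View pics/w3z.png

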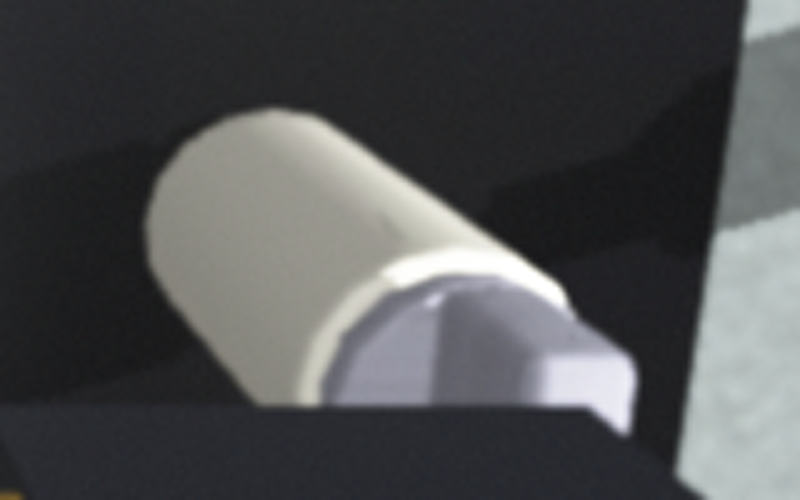

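```bash
python3 -c "
from h import *
X=atz('wrist',(516.4,270.8),.136)[:2]+.019*np.array([.966,-.2588]);print(X)
go([*X,.2]);go([.566,.2093,.117])"
```

```text
[0.5651 0.2102]
clk 7.95 pos [0.509  0.1075 0.1961] toolx ang 164.92248096587008 F [-0.3255  0.4067  0.2888] M [0.0129 0.0667 0.0329] w 0.04029511609683182 share [-0.1375  0.5685 -0.0204]
clk 7.95 pos [0.509  0.1075 0.1961] toolx ang 164.92248096587008 F [-0.3255  0.4067  0.2888] M [0.0129 0.0667 0.0329] w 0.04029511609683182 share [-0.1441  0.5659  0.3946]
```

```bash
python3 -m handwheel '[{"translation":[-0.047,0.19,0],"spin":0,"hand":-0.2},{"translation":[-0.047,0.19,0],"spin":0,"hand":-0.2},{"translation":[-0.047,0.189,0],"spin":0,"hand":-0.2},{"translation":[0,0,0.1],"spin":0,"hand":-0.2},{"translation":[0,0,0],"spin":0,"hand":-0.2},{"translation":[0,0,0],"spin":0,"hand":-0.2}]'; python3 -c "
from h import *
pic('wrist','w4');pic('side','s4')
go([.5658,.21,.117])
a=cv2.imread('pics/s4.png')[220:370,150:350];cv2.imwrite('pics/s4z.png',cv2.resize(a,None,fx=4,fy=4))"
```

```text
clock: 8.55
position: [0.5656, 0.2097, 0.1762]
ee_rot: [-0.002, 0.131, 0.991, -0.001]
ft_force: [0.6, 0.0, 0.1]
grip_width: 0.0522
clk 8.65 pos [0.5668 0.2095 0.1781] toolx ang 164.8797188956161 F [ 0.8392  0.7    -0.0856] M [-0.0262  0.0165 -0.0479] w 0.05209308511960138 share [0.0053 0.001  0.3056]
```

View pics/w4.png

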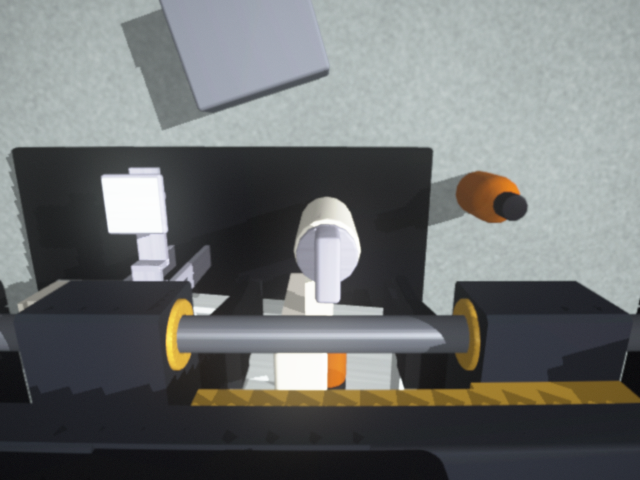

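View pics/s4z.png

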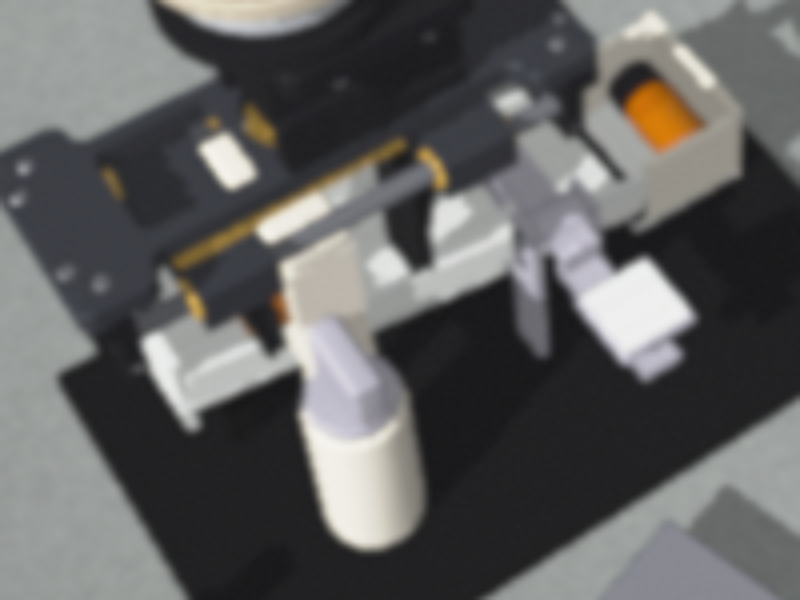

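The bar's top face in the wrist view runs from (328,226) to (328,301).

```bash
python3 -c "
from h import *
a=atz('wrist',(328,226),.136);b=atz('wrist',(328,301.5),.136);print(a,b,np.linalg.norm(a-b),(a+b)/2)
print(proj('wrist',[.5658,.21,.136]))
go([*((a+b)/2)[:2],.117])
import cv2;a=cv2.imread('pics/w4.png')[190:310,260:420];cv2.imwrite('pics/w4z.png',cv2.resize(a,None,fx=5,fy=5,interpolation=2))"
```

```text
[0.5459 0.2184 0.136 ] [0.5869 0.2075 0.136 ] 0.042410783858019614 [0.5664 0.213  0.136 ]
[322.3241 265.0411]
clk 8.65 pos [0.5668 0.2095 0.1781] toolx ang 164.8797188956161 F [ 0.8392  0.7    -0.0856] M [-0.0262  0.0165 -0.0479] w 0.05209308511960138 share [0.0061 0.0161 0.3056]
```

View pics/w4z.png

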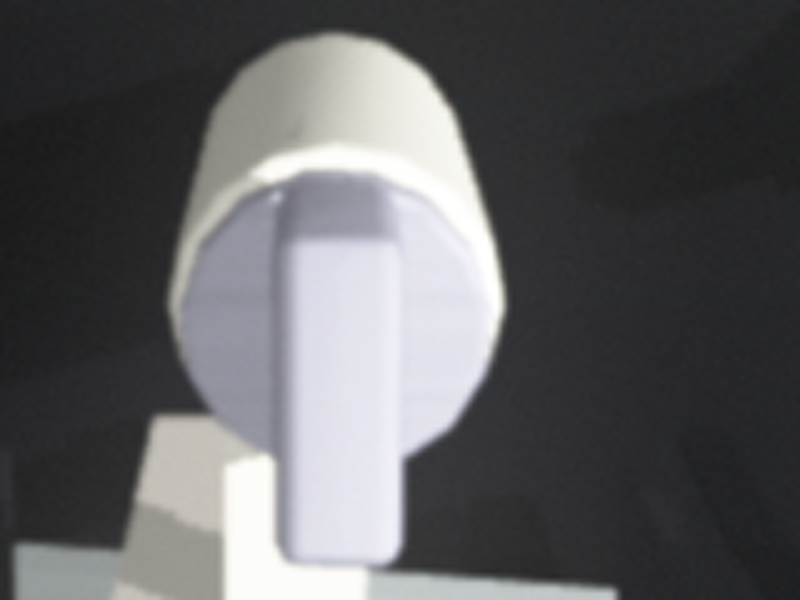

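```bash
python3 -m handwheel '[{"translation":[-0.01,0.013,0.1],"spin":0,"hand":-0.2},{"translation":[0,0,0.1],"spin":0,"hand":-0.2},{"translation":[0,0,0.1],"spin":0,"hand":-0.2},{"translation":[0,0,0],"spin":0,"hand":-0.2},{"translation":[0,0,0],"spin":0,"hand":-0.2}]'; python3 -c "
from h import *
go([.569,.2118,.117]);pic('wrist','w5')"
```

```text
clock: 9.15
position: [0.5697, 0.2117, 0.1188]
ee_rot: [0.0, 0.132, 0.991, 0.0]
ft_force: [-0.3, 0.1, 0.1]
grip_width: 0.0524
clk 9.15 pos [0.5697 0.2117 0.1188] toolx ang 164.88017550752616 F [-0.3068  0.0781  0.0566] M [ 0.0508 -0.0451  0.0159] w 0.05242478226462678 share [ 0.0036 -0.0005  0.009 ]
```

View pics/w5.png

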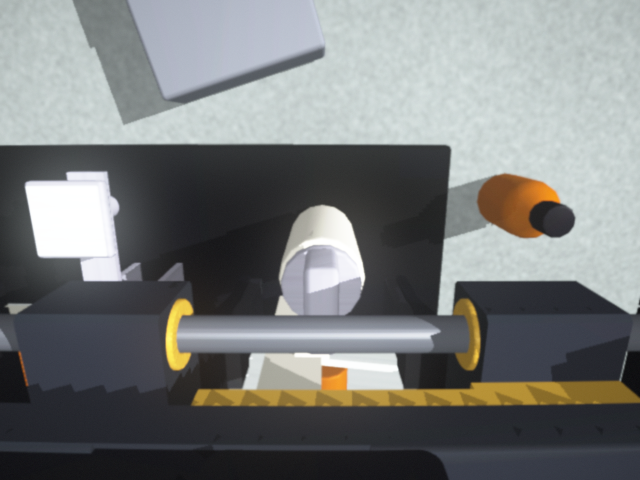

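The bar is at about column 321, centred between the fingers (mid about 323), so I'm closing.

```bash
python3 -m handwheel '[{"translation":[0,0,0],"spin":0,"hand":1},{"translation":[0,0,0],"spin":0,"hand":1},{"translation":[0,0,0],"spin":0,"hand":1},{"translation":[0,0,0],"spin":0,"hand":1},{"translation":[0,0,0],"spin":0,"hand":1},{"translation":[0,0,0],"spin":0,"hand":1}]'; python3 -c "
from h import *
go([.569,.2118,.117])"
```

```text
clock: 9.8
position: [0.5693, 0.2112, 0.118]
ee_rot: [-0.0, 0.131, 0.991, -0.001]
ft_force: [-0.1, 1.3, 0.9]
grip_width: 0.0136
clk 9.8 pos [0.5693 0.2112 0.118 ] toolx ang 164.93724240270916 F [-0.1259  1.3248  0.9269] M [ 0.2762  0.1439 -0.1072] w 0.01361094315446663 share [0.0023 0.0027 0.005 ]
```

```bash
python3 -m handwheel '[{"translation":[0,0,0],"spin":0.07,"hand":1},{"translation":[0,0,0],"spin":0.07,"hand":1},{"translation":[0,0,0],"spin":0,"hand":1}]'; python3 -c "
from h import *
go([.569,.2118,.117])"
```

```text
clock: 10.1
position: [0.5692, 0.2111, 0.118]
ee_rot: [-0.0, 0.24, 0.971, -0.001]
ft_force: [-2.4, -5.1, 4.1]
grip_width: 0.0138
clk 10.1 pos [0.5692 0.2111 0.118 ] toolx ang 152.26642515336508 F [-2.3648 -5.117   4.0882] M [-0.8404  0.3711  0.0455] w 0.013818624952135379 share [0.0027 0.0026 0.0049]
```

```bash
python3 -m handwheel '[{"translation":[0,0,0],"spin":0.09,"hand":1},{"translation":[0,0,0],"spin":0.09,"hand":1},{"translation":[0,0,0],"spin":0.09,"hand":1},{"translation":[0,0,0],"spin":0,"hand":1}]'; python3 -c "
from h import *
go([.569,.2118,.117])"
```

```text
clock: 10.5
position: [0.5691, 0.2109, 0.118]
ee_rot: [-0.0, 0.439, 0.899, -0.001]
ft_force: [-3.6, -5.7, 4.1]
grip_width: 0.0138
clk 10.5 pos [0.5691 0.2109 0.118 ] toolx ang 127.96798441910396 F [-3.5992 -5.6611  4.1225] M [-1.0227  0.5823  0.1009] w 0.013820070968549961 share [0.0039 0.0026 0.0048]
```

```bash
python3 -m handwheel '[{"translation":[0,0,0],"spin":0.08,"hand":1},{"translation":[0,0,0],"spin":0.08,"hand":1},{"translation":[0,0,0],"spin":0.06,"hand":1},{"translation":[0,0,0],"spin":0,"hand":1}]'; python3 -c "
from h import *
go([.569,.2118,.117])"
```

```text
clock: 10.9
position: [0.5689, 0.2108, 0.118]
ee_rot: [-0.0, 0.586, 0.81, -0.002]
ft_force: [-3.7, -7.2, 4.5]
grip_width: 0.0138
clk 10.9 pos [0.5689 0.2108 0.118 ] toolx ang 108.25060267802479 F [-3.6909 -7.2402  4.4741] M [-1.1807  0.6562  0.1069] w 0.013799409131641908 share [0.0048 0.0023 0.0049]
```

```bash
python3 -m handwheel '[{"translation":[0,0,0],"spin":0.02,"hand":1},{"translation":[0,0,0],"spin":0,"hand":1},{"translation":[0,0,0],"spin":0,"hand":1}]'; python3 -c "
from h import *
go([.569,.2118,.117])"
```

```text
clock: 11.2
position: [0.5688, 0.2108, 0.118]
ee_rot: [0.0, 0.597, 0.802, -0.002]
ft_force: [-4.7, -5.9, 3.9]
grip_width: 0.0136
clk 11.2 pos [0.5688 0.2108 0.118 ] toolx ang 106.64651905692351 F [-4.7106 -5.8703  3.8673] M [-1.2091  0.6722  0.4381] w 0.013646635629174222 share [0.0048 0.0023 0.0049]
```

The moment about z jumped from 0.11 to 0.44 N m at 58°, which is the knob's stop. I'll hold there and check the second vial.

```bash
python3 -m handwheel '[{"translation":[0,0,0],"spin":0,"hand":1},{"translation":[0,0,0],"spin":0,"hand":1},{"translation":[0,0,0],"spin":0,"hand":1},{"translation":[0,0,0],"spin":0,"hand":1},{"translation":[0,0,0],"spin":0,"hand":1},{"translation":[0,0,0],"spin":0,"hand":1},{"translation":[0,0,0],"spin":0,"hand":1},{"translation":[0,0,0],"spin":0,"hand":1}]'; python3 -c "
from h import *
pic('side','s6');pic('top','t6')
A=cv2.imread('pics/t6.png')[180:330,170:370];B=cv2.imread('pics/s6.png')[210:360,150:350]
cv2.imwrite('pics/c6.png',cv2.resize(np.hstack([A,B]),None,fx=2,fy=2))
go([.569,.2118,.117])
p=[.5985,.1155];x=np.array([.966,-.2588]);y=np.array([.2588,.966]);X=p+.035*x-.014*y
print(proj('side',[*X,.058]),proj('top',[*X,.058]),[env.landmark_of(c,'second_vial_mid') for c in ('side','top')])"
```

```text
clock: 12.0
position: [0.5688, 0.2108, 0.118]
ee_rot: [0.0, 0.597, 0.802, -0.002]
ft_force: [-4.3, -6.6, 5.7]
grip_width: 0.0142
clk 12.1 pos [0.5688 0.2107 0.118 ] toolx ang 106.64514525142536 F [-4.1603 -6.8311  4.0687] M [-1.2248  0.7052  0.4971] w 0.013767244896693991 share [0.0048 0.0023 0.0048]
[263.5433 268.3781] [280.458  231.4811] [[{'xy': [262.2, 266.8], 'conf': 0.6}], [{'xy': [280.3, 230.7], 'conf': 0.85}]]
```

View pics/c6.png

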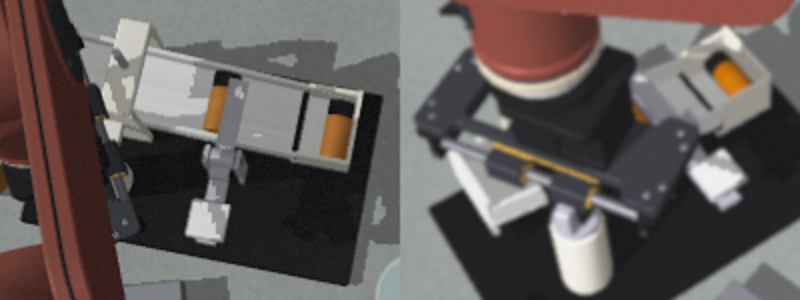

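The second vial is waiting behind the blade (top landmark at (280,231), predicted (280,231)), and the first is in the trough. I'm turning the knob back now, then releasing it.

```bash
python3 -m handwheel '[{"translation":[0,0,0],"spin":-0.085,"hand":1},{"translation":[0,0,0],"spin":-0.085,"hand":1},{"translation":[0,0,0],"spin":-0.085,"hand":1},{"translation":[0,0,0],"spin":-0.085,"hand":1},{"translation":[0,0,0],"spin":-0.085,"hand":1},{"translation":[0,0,0],"spin":-0.085,"hand":1},{"translation":[0,0,0],"spin":-0.08,"hand":1},{"translation":[0,0,0],"spin":-0.055,"hand":1}]' && python3 -m handwheel '[{"translation":[0,0,0],"spin":0,"hand":1},{"translation":[0,0,0],"spin":0,"hand":-0.2},{"translation":[0,0,0],"spin":0,"hand":-0.2},{"translation":[0,0,0],"spin":0,"hand":-0.2},{"translation":[0,0,0],"spin":0,"hand":-0.2},{"translation":[0,0,0],"spin":0,"hand":-0.2}]'; python3 -c "
from h import *
go([.569,.2118,.117])"
```

```text
clock: 13.0
position: [0.5693, 0.2112, 0.118]
ee_rot: [-0.0, 0.131, 0.991, -0.001]
ft_force: [-2.6, -4.6, 3.5]
grip_width: 0.0138
clock: 13.6
position: [0.5695, 0.2123, 0.1179]
ee_rot: [0.0, 0.135, 0.991, 0.0]
ft_force: [-0.4, 0.3, 0.4]
grip_width: 0.0458
clk 13.6 pos [0.5695 0.2123 0.1179] toolx ang 164.48907885749668 F [-0.3949  0.3424  0.4345] M [-0.0324 -0.0762  0.0113] w 0.045849190178916754 share [ 0.0019 -0.0034  0.0045]
```

Released, with no residual force. I'm lifting clear and backing off toward the robot.

```bash
python3 -m handwheel '[{"translation":[0,0,-0.1],"spin":0,"hand":-0.2},{"translation":[0,0,-0.2],"spin":0,"hand":-0.2},{"translation":[0,0,-0.2],"spin":0,"hand":-0.2},{"translation":[0.12,0.12,0],"spin":0,"hand":-0.2},{"translation":[0.15,0.15,0],"spin":0,"hand":-0.2},{"translation":[0.15,0.15,0],"spin":0,"hand":-0.2},{"translation":[0.15,0.15,0],"spin":0,"hand":-0.2},{"translation":[0.1,0.1,0],"spin":0,"hand":-0.2}]';python3 -m handwheel '[{"translation":[0.1,0.1,0],"spin":0,"hand":-0.2},{"translation":[0.05,0.05,0],"spin":0,"hand":-0.2},{"translation":[0,0,0],"spin":0,"hand":-0.2},{"translation":[0,0,0],"spin":0,"hand":-0.2}]'; python3 -c "
from h import *
pic('side','s7');pic('top','t7')
A=cv2.imread('pics/t7.png')[180:400,140:420];B=cv2.imread('pics/s7.png')[210:430,150:430]
cv2.imwrite('pics/c7.png',cv2.resize(np.vstack([A,B]),None,fx=1.36,fy=1.36))
for n in ['dropper','dish','slide_box','second_vial_mid']: print(n,[[ (round(q['conf'],2),q['xy']) for q in env.landmark_of(c,n)[:2]] for c in ('side','top')])"
```

```text
clock: 14.4
position: [0.4746, 0.3794, 0.2181]
ee_rot: [-0.0, 0.134, 0.991, 0.0]
ft_force: [-0.6, 1.1, 0.5]
grip_width: 0.0521
clock: 14.8
position: [0.4558, 0.4135, 0.2178]
ee_rot: [0.0, 0.135, 0.991, -0.0]
ft_force: [-0.1, -0.1, -1.0]
grip_width: 0.0522
dropper [[(0.29, [320.1, 392.4])], [(0.72, [165.0, 270.6]), (0.16, [279.3, 233.3])]]
dish [[], [(0.71, [378.8, 329.3])]]
slide_box [[(0.62, [320.2, 394.8])], [(0.75, [240.4, 344.4])]]
second_vial_mid [[(0.5, [261.8, 267.2])], [(0.55, [281.5, 231.6])]]
```

View pics/c7.png

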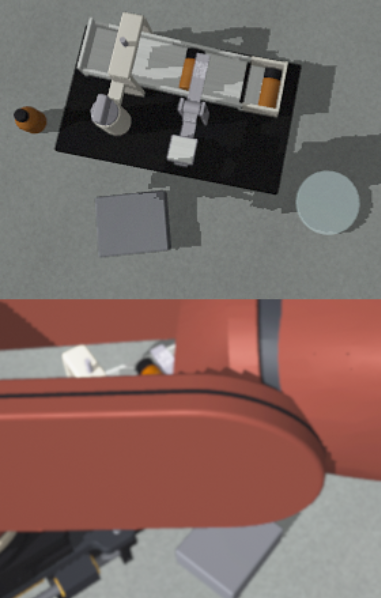

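The top view is clear: the first vial is in the trough, the second is behind the blade, the pedal is up and the knob is back at rest. The dropper, dish and box look where they were at the start.

```bash
python3 -c "
from h import *
a=cv2.imread('pics/top0.png').astype(int);b=cv2.imread('pics/t7.png').astype(int)
for n,(x0,y0,x1,y1) in dict(drop=(148,256,176,282),dish=(355,303,408,354),box=(208,318,266,370)).items(): print(n,abs(a-b)[y0:y1,x0:x1].mean())
print(env.job_done())"
```

```text
drop 3.053113553113553
dish 8.283635466765322
box 3.583001768346596
the job is handed in; nothing more can be done
None
```

The job is done as asked and handed in at about 15 s of the 54 s allowed.

- **Pedal:** I pressed the tread with closed fingers until the force rose sharply, reaching about 15 N at z ≈ 86 mm. That was the stop, and it stayed well under the 30 N limit. I held it until the pictures showed the first vial in the trough, then let the pedal up.
- **Knob:** I gripped the bar and turned it 58° clockwise, where the moment jumped from 0.11 to about 0.44 N m, marking the stop. Once the second vial was seen behind the blade, I turned the knob back to rest, released it and moved the arm clear.
- **Last checks:** The final top view shows the first vial in the trough and the second behind the blade, within about 1 px of its expected spot. The pedal is up, the knob is at rest and the gate is down. The dropper, dish and slide box look unmoved.
- **Weaker points:** In the last side view the arm hid much of the scene, so its landmarks for the dropper and box were unreliable. The dish area of the top picture differed a little more from the start than the others did (8 against 3 grey levels). I put that down to shadow, since the top camera found the dish within 1 px of where it was at the start.

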